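# Dress the biscuit post on the market stall

### The job

Dress the empty display post: thread the large loose ring biscuit onto it first and then the small loose one on top, both pushed fully home so that they lie flat, like the pair on the post already dressed. Leave the jar of biscuits standing.

Things in the scene. Friction and masses are not known exactly. Their poses are not given: they have to be found in the camera images.
- ring_large_center (a point): Large ring biscuit, golden brown with a darker sesame top, loose, flat on the table: 66 mm outside diameter, 30 mm hole, 20 mm thick, 45 g. Point at its centre, half-way up; z is its axis. It can be pinched across its full diameter. Beside it lie round biscuits of both diameters that have no hole. The pair on the dressed post is fixed and not to be used.
- ring_small_center (a point): Small ring biscuit, same bake, loose, flat on the table: 50 mm outside diameter, 30 mm hole, 20 mm thick, 28 g. Point at its centre, half-way up; z is its axis. It can be pinched across its full diameter.
- post_foot (a point): Empty display post: upright wooden rod, 10 mm diameter, round tip, in the middle of a fixed round wooden base 100 mm across, 14 mm high. Point at the rod's foot, on its axis, level with the base's top; z up. The rod's tip is 55 mm above this point; the seated rings' centres lie 10 and 30 mm above it. 30 to 40 cm to one side stands a like post already dressed.
- jar_center (a point): Clear jar of biscuits, white lid, yellow band, 72 mm across, 105 mm high, 300 g, standing loose between the two posts and a little farther from the robot. Point at its centre, half-way up; z is its axis. Nearer the robot, also between the posts, sits a yellow-green apple 72 mm across, 70 mm high with its stalk.
There are look-alikes about, which are no part of the job. What is shaped like the part that bears ring_small_center but red is not meant. What is shaped like the part that bears ring_large_center but purple is not meant.

How it is judged:
On the way, in this order (a step that is already met when the one before it is completed fails the run):
1. the large ring lies home on the base around the post (z of ring_large_center in the frame of post_foot between 0.006 and 0.014 m and horizontal distance between ring_large_center and post_foot below 0.013 m and (angle between ring_large_center's own z axis and vertical below 0.17 rad or angle between ring_large_center's own z axis and vertical above 2.97 rad)), for 0.2 s.
2. the small ring lies home on the large one around the post (z of ring_small_center in the frame of post_foot between 0.026 and 0.034 m and horizontal distance between ring_small_center and post_foot below 0.013 m and (angle between ring_small_center's own z axis and vertical below 0.17 rad or angle between ring_small_center's own z axis and vertical above 2.97 rad)), for 0.2 s.
At the end, for the whole second after the job is handed in: The large ring lies on the base and the small ring on top of it, both around the empty post: centres 10 and 30 mm above the post's foot (within 4 mm), within 13 mm of its axis, within 10 degrees of flat (either way up), released and at rest. The jar has not been knocked over (all of step 1 and all of step 2 and linear speed of each of ring_large, ring_small below 0.02 m/s); the robot touches nothing.
It fails at once if the jar is knocked over (tilted more than 30 degrees) (angle between jar_center's own z axis and vertical above 0.52 rad).
It also fails if it takes over 58 s, if anything falls off the work surface, if the arm or the gripper's body presses on something with over 40 N, if the wrist force passes 120 N, or if a joint passes its speed limit or range.

### The arm

A 6-joint arm with a two-finger parallel gripper is mounted at the origin on the work surface. World frame = base frame: x ahead of the robot, y to its left, z up, the work surface at z = 0. Lengths are in m, angles in rad, forces in N, time in s.
With the tool pointing down it reaches from about 0.35 to 0.975 m from the base axis. Payload 4.9 kg.
Tool frame: the origin (TCP) lies at the very end of the fingers, on their centre line; the grasp point (between the pads) lies 19 mm behind it; z points along the fingers, y is the line along which they close (so a half turn about z gives the same grasp; the last joint's range is limited). The gripper opens to 85 mm and grips with 20 to 120 N. Pads are 22 mm wide; open, the fingers measure 114 mm over their backs; the gripper's body (76 mm by 85 mm) begins 54 mm behind the grasp point. The pads swing forward as they close: fully open they stand 13 mm farther back than shut.
Start: joints at [-1.29, 0.053, 1.613, -0, 1.476, -0.119], TCP at [0.243, -0.576, 0.231] pointing down, gripper open.
Joint ranges: [-3.01, 3.01], [-1.01, 2.22], [0.06, 2.58], [-1.02, 4.17], [0.09, 2.62], [-3.14, 3.14]. Speed limits (rad/s): [2.57, 2.57, 3.14, 3.14, 3.14, 3.14].

### API

Orientations are given as a rotation vector (axis times angle).
In Python, from station import ctrl, imaging gives the robot as it stands.
- The arm moves only by the tool play_rows, never from a script. Its argument "series" is a list of rows, each a list of 3 entries, a list of its own where there are three numbers: the opening, from 0 (shut) to 1 (fully open), then the shift along the tool's x, y, z each as a share of 0.05 m, from -1 to 1, then the turn, a rotation vector about the tool's x, y, z each as a share of 8 degrees, from -1 to 1. In form: [[grip, [dx, dy, dz], [ax, ay, az]], ...]. A call has 1 to 8 rows; each row shifts and turns the commanded pose from where the row before left it, along the tool's axes as they then stand; what a row does not reach is not made up. A row lasts 1/8 s, in which the tool goes at most 62.5 mm and 10.7 degrees, less where a joint would pass 70% of its speed; a pose out of reach is approached as far as the arm can. A call with a number of a shift or a turn outside -1 to 1 is refused whole. A call with a gripper value outside its range is refused whole. The fingers move at their own pace and stop on an object; "force" is the grip in N (left out, the last holds). Time passes only in rows, so rows that do not move let the fingers close. It gives the time, the measured TCP pose, the force, the opening and the grip force at its end, in the units of the state.
- ctrl.get_obs(): the state, without advancing time (a new reading comes with each control period).
- imaging.get_image(name): name is "side" or "top"; returns a dict with "color" (420x560x3 uint8, blue, green, red), "fx", "fy", "cx", "cy" (pixels), "D" ([k1, k2, p1, p2, k3] as OpenCV has them; the pictures are not rectified), "extrinsics" (4x4, takes a point from world to camera coordinates). Camera axes: x right, y down, z forward; pixel columns grow to the right and rows downward; lengths in m; the calibration is good to about 2 mm. A picture is of the moment at which its call begins. There is no depth.
- ctrl.finish_job(): hands the job in; it is judged then, once.
The state is a dict: "t": time; "q": joint angles; "dq": joint speeds; "effort": joint torques, N m; "tool_pos": TCP position; "tool_rot": TCP orientation; "contact_force": force on the tool from outside, world axes, zero at the start; "wrist_torque": the same for the moment, N m; "opening": finger opening in m; "grip_force": force on a finger pad.
Only numpy, scipy, OpenCV 4.12 (cv2) and the standard library are available. Lean on these libraries where they do the work, as an engineer would, in place of code of your own. Each camera call takes 0.05 s, during which the arm holds its last target. There are 200 camera calls.

## Working session

There is one attempt and no reset: what is moved stays moved. The work goes in short steps, Python scripts to look and compute and a tool call to move; the robot and the scene stay as the last step left them, time stands still between calls to the robot, and variables do not carry over. Pictures are saved under pics/ and viewed, at most 10 in all, crops included, and the job is handed in when it is done.

Besides the shell and the picture viewer there is one more tool, called by a JSON object that holds its "fn" and its "kwargs". play_rows: Moves the arm, as the interface text tells. Shift numbers are shares of 0.05 m and turn numbers shares of 8 degrees, none past 1 either way. Its arguments: {"type":"object","properties":{"series":{"type":"array"},"force":{"type":"number"}},"required":["series"]}

```bash
mkdir -p pics; ls
python3 - <<'E'
from station import ctrl, imaging
import cv2,json,numpy as np,pickle
for n in("top","side"):
    d=imaging.get_image(n); cv2.imwrite(f"pics/{n}0.png",d["color"]); pickle.dump(d,open(f"{n}0.pkl","wb"))
    print(n,d["fx"],d["cx"],d["cy"],d["D"],np.round(d["extrinsics"],3).tolist())
o=ctrl.get_obs();print(o)
E
```

```text
pics
top 410.3061041163804 285.94943841981103 212.62146204617258 [-0.02949242  0.          0.          0.          0.        ] [[-0.009, -0.999, 0.032, -0.007], [-0.995, 0.005, -0.102, 0.565], [0.101, -0.033, -0.994, 0.82], [0.0, 0.0, 0.0, 1.0]]
side 384.0344385873527 280.3779951098341 211.69447954112601 [0.03442115 0.         0.         0.         0.        ] [[-0.982, -0.19, -0.001, 0.55], [-0.101, 0.529, -0.843, 0.097], [0.161, -0.827, -0.538, 0.743], [0.0, 0.0, 0.0, 1.0]]
{'t': 0.1, 'q': array([-1.29001200e+00,  5.32825935e-02,  1.61416608e+00, -2.23128925e-05,
        1.47601235e+00, -1.19017686e-01]), 'dq': array([-0.00020861, -0.00185869, -0.00220702, -0.00017102,  0.00147311,
       -0.00024923]), 'effort': array([-6.58426761e-04, -3.94901669e+01, -3.71365392e+01, -1.35717855e-04,
        3.86690328e-03,  1.01670032e-06]), 'tool_pos': array([ 0.24309741, -0.57516479,  0.23018547]), 'tool_rot': array([-3.07720764e+00, -6.23467144e-01,  2.71733250e-04]), 'contact_force': array([ 0.35139628,  0.86334049, -0.33144549]), 'wrist_torque': array([ 0.02355535, -0.02318206,  0.03706743]), 'grip_force': 0.0, 'opening': 0.0852589747599703}
```

View pics/top0.png

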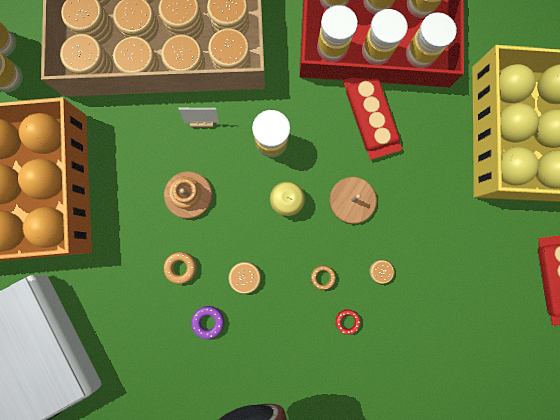

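View pics/side0.png

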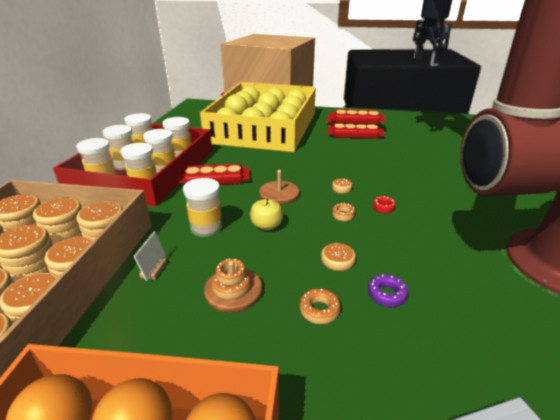

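The top view shows the large ring at (180,268), the small ring at (323,278), the empty base at (354,200), the jar at (271,130) and the apple at (287,198). In the side view the large ring is at (320,306), the small ring at (343,212) and the empty base at (279,191), with the rod tip near (279,171).

```bash
cat > h.py <<'E'
import cv2,numpy as np,pickle
from station import ctrl, imaging
def ray(d,px):
    K=np.array([[d["fx"],0,d["cx"]],[0,d["fy"],d["cy"]],[0,0,1]])
    u=cv2.undistortPoints(np.array(px,float).reshape(-1,1,2),K,np.array(d["D"])).reshape(-1,2)
    E=np.array(d["extrinsics"]);R=E[:3,:3]
    return -R.T@E[:3,3], np.c_[u,np.ones(len(u))]@R
def plane(d,px,z):
    o,r=ray(d,px); return o+r*((z-o[2])/r[:,2])[:,None]
def blob(d,c,rad):
    hsv=cv2.cvtColor(d["color"],cv2.COLOR_BGR2HSV)
    m=((hsv[...,0]<28)&(hsv[...,1]>50)&(hsv[...,2]>60)).astype(np.uint8)*255
    w=np.zeros_like(m);cv2.circle(w,c,rad,255,-1);m&=w
    cs,_=cv2.findContours(m,cv2.RETR_CCOMP,cv2.CHAIN_APPROX_NONE)
    return sorted(cs,key=cv2.contourArea,reverse=True)
def circ(d,cnt,z):
    P=plane(d,cv2.convexHull(cnt).astype(float)+0.0,z)
    (c,s,a)=cv2.fitEllipse(P[:,:2].astype(np.float32)*1000)
    return np.round(c,1),np.round(s,1)
E
python3 - <<'E'
from h import *
for n,T in(("top",dict(L=((180,268),26,.012),S=((323,278),20,.012),B=((354,200),32,.014),J=((271,130),22,.105),A=((287,198),24,.035))),("side",dict(L=((320,306),27,.012),S=((343,212),15,.012),B=((279,191),26,.012)))):
    d=pickle.load(open(n+"0.pkl","rb"))
    for k,(c,r,z) in T.items():
        cs=blob(d,c,r)
        print(n,k,[(*circ(d,q,z),cv2.contourArea(q)) for q in cs[:2] if len(q)>8])
    im=d["color"]
    a=(im[165:240,315:395] if n=="top" else im[155:215,240:320])
    cv2.imwrite(f"pics/crop_{n}.png",cv2.resize(a,None,fx=5,fy=5,interpolation=cv2.INTER_NEAREST))
a=[cv2.resize(cv2.imread(f"pics/crop_{n}.png"),(400,360)) for n in("top","side")]
cv2.imwrite("pics/crops.png",np.hstack(a))
E
```

```text
top L [(array([454.2, 210.2]), array([65.1, 67.7]), 783.0), (array([454.1, 210. ]), array([30.9, 32.6]), 170.5)]
top S [(array([431.2, -87.3]), array([48.8, 51.2]), 433.5), (array([431.5, -86.8]), array([31.6, 32.6]), 174.0)]
top B [(array([ 593.7, -153.5]), array([ 99.7, 101.2]), 1677.0)]
top J [(array([696.9,  19.1]), array([45.3, 61.5]), 129.5)]
top A [(array([594.6, -13.2]), array([67.9, 69.9]), 834.0), (array([595.3, -11.8]), array([63.9, 66.7]), 646.0)]
side L [(array([453.4, 212.1]), array([67.2, 79.1]), 1107.5), (array([453.1, 213.1]), array([19.9, 27.9]), 103.5)]
side S [(array([431. , -84.1]), array([53.5, 78.8]), 311.0)]
side B [(array([ 593.2, -148.8]), array([ 99.4, 238.8]), 901.5), (array([601.9, -92.6]), array([ 7.7, 19. ]), 8.5)]
```

View pics/crops.png

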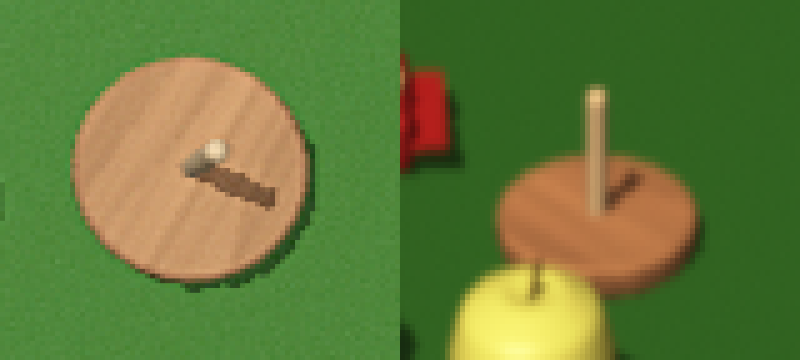

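The crops show the rod foot at about (353,200) in the top view, with the tip at (357.6,196.2). In the side view the tip is at about (279.2,170.5) and the foot at (279.4,190.3).

Run:
```python
from h import *
t,s=[pickle.load(open(n+"0.pkl","rb")) for n in("top","side")]
print("tip",plane(t,(357.2,195.7),.066),plane(s,(279,170.3),.066)); print("foot",plane(t,(352.7,199.8),.014),plane(s,(279,190),.014))
print("jar",plane(t,(271,128),.105))
from scipy.spatial.transform import Rotation as R
o=ctrl.get_obs();M=R.from_rotvec(o["tool_rot"]).as_matrix();print(M.round(3))
```

```text
tip [[ 0.5948474  -0.15257192  0.066     ]] [[ 0.5931793  -0.15460316  0.066     ]]
foot [[ 0.59353418 -0.15360779  0.014     ]] [[ 0.59242952 -0.14996549  0.014     ]]
jar [[0.72133382 0.01887005 0.105     ]]
[[ 0.921  0.389 -0.001]
 [ 0.389 -0.921  0.002]
 [ 0.    -0.002 -1.   ]]
```

{"fn": "play_rows", "kwargs": {"series": [[1, [0.62, -0.8, 0.12], [0, 0, 0]], [1, [0.62, -0.8, 0.12], [0, 0, 0]], [1, [0.62, -0.8, 0.12], [0, 0, 0]], [1, [0.62, -0.8, 0.12], [0, 0, 0]], [1, [0.62, -0.8, 0.12], [0, 0, 0]], [1, [0.62, -0.8, 0.12], [0, 0, 0]], [1, [0.62, -0.8, 0.12], [0, 0, 0]], [1, [0.62, -0.8, 0.12], [0, 0, 0]]], "force": 40}}

```text
t: 1.1
tool_pos: [0.3471, -0.1827, 0.1827]
tool_rot: [-3.079, -0.623, -0.0]
contact_force: [1.2, 0.7, 0.5]
opening: 0.0856
grip_force: 0.0
```

{"fn": "play_rows", "kwargs": {"series": [[1, [0.62, -0.8, 0.12], [0, 0, 0]], [1, [0.62, -0.8, 0.12], [0, 0, 0]], [1, [0.62, -0.8, 0.12], [0, 0, 0]], [1, [0.62, -0.8, 0.12], [0, 0, 0]], [1, [0.62, -0.8, 0.12], [0, 0, 0]], [1, [0.62, -0.8, 0.12], [0, 0, 0]], [1, [0.62, -0.8, 0.12], [0, 0, 0]], [1, [0, 0, 0], [0, 0, 0]]]}}

```text
t: 2.1
tool_pos: [0.4374, 0.1604, 0.1402]
tool_rot: [-3.077, -0.631, 0.004]
contact_force: [-0.5, -0.1, 0.3]
opening: 0.0856
grip_force: 0.0
```

```bash
cat >> h.py <<'E'
from scipy.spatial.transform import Rotation as R
def to(x,y,z):
    o=ctrl.get_obs();r=R.from_rotvec(o["tool_rot"])
    v=r.inv().apply(np.array([x,y,z])-o["tool_pos"])/.05
    print("t",round(o["t"],2),"tcp",o["tool_pos"].round(4),"zaxis",r.as_matrix()[:,2].round(3),"xax",r.as_matrix()[:2,0].round(3),"shares",v.round(2),"open",round(o["opening"],4),"F",o["contact_force"].round(1),"grip",round(o["grip_force"],1))
E
python3 -c "from h import *;to(.454,.2105,.13)"
```

```text
t 2.1 tcp [0.4374 0.1604 0.1402] zaxis [-0.002 -0.    -1.   ] xax [0.919 0.394] shares [ 0.7  -0.79  0.2 ] open 0.0856 F [-0.5 -0.1  0.3] grip 0.0
```

{"fn": "play_rows", "kwargs": {"series": [[1, [0.7, -0.79, 0.2], [0, 0, 0]], [1, [0, 0, 0.5], [0, 0, 0]], [1, [0, 0, 0.5], [0, 0, 0]], [1, [0, 0, 0.5], [0, 0, 0]], [1, [0, 0, 0.3], [0, 0, 0]], [1, [0, 0, 0], [0, 0, 0]]]}}

```text
t: 2.85
tool_pos: [0.454, 0.2071, 0.0402]
tool_rot: [3.079, 0.623, -0.004]
contact_force: [-1.7, -0.8, 0.6]
opening: 0.0856
grip_force: 0.0
```

Run:
```python
from h import *
to(.454,.2105,.001)
a=imaging.get_image("top")["color"][210:330,110:270];b=imaging.get_image("side")["color"][240:360,240:400]
cv2.imwrite("pics/g1.png",np.hstack([cv2.resize(x,(400,300),interpolation=cv2.INTER_CUBIC) for x in(a,b)]))
```

```text
t 2.85 tcp [0.454  0.2071 0.0402] zaxis [-0.003 -0.001 -1.   ] xax [0.921 0.389] shares [ 0.03 -0.06  0.78] open 0.0856 F [-1.7 -0.8  0.6] grip 0.0
```

View pics/g1.png

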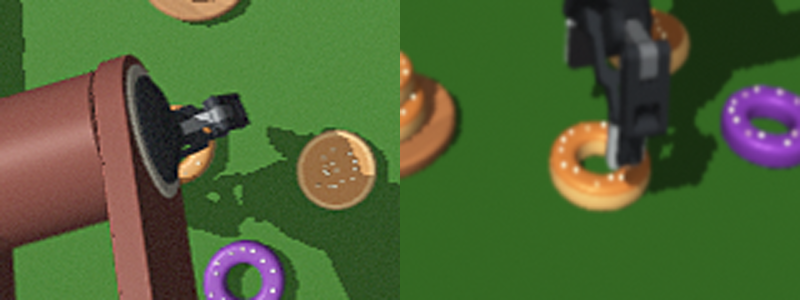

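The crop shows the gripper above the ring: the side view has the near finger at (620,150), over the large ring. This fits a finger standing about 4 cm toward the camera and 5 cm up.

{"fn": "play_rows", "kwargs": {"series": [[1, [0.03, -0.06, 0.3], [0, 0, 0]], [1, [0, 0, 0.3], [0, 0, 0]], [1, [0, 0, 0.18], [0, 0, 0]], [1, [0, 0, 0], [0, 0, 0]]]}}

```text
t: 3.45
tool_pos: [0.454, 0.211, 0.0009]
tool_rot: [3.079, 0.624, -0.004]
contact_force: [0.2, -0.0, -1.1]
opening: 0.0853
grip_force: 0.0
```

```bash
python3 -c "from h import *;to(.454,.2105,.001)"
```

```text
t 3.45 tcp [0.454  0.211  0.0009] zaxis [-0.003 -0.001 -1.   ] xax [0.921 0.389] shares [-0.    0.01 -0.  ] open 0.0853 F [ 0.2 -0.  -1.1] grip 0.0
```

{"fn": "play_rows", "kwargs": {"series": [[0, [0, 0, 0], [0, 0, 0]], [0, [0, 0, 0], [0, 0, 0]], [0, [0, 0, 0], [0, 0, 0]], [0, [0, 0, 0], [0, 0, 0]], [0, [0, 0, 0], [0, 0, 0]], [0, [0, 0, 0], [0, 0, 0]]], "force": 40}}

```text
t: 4.2
tool_pos: [0.456, 0.2116, 0.0034]
tool_rot: [-3.079, -0.624, -0.003]
contact_force: [-1.2, 0.1, 5.8]
opening: 0.0647
grip_force: 44.5
```

{"fn": "play_rows", "kwargs": {"series": [[0, [0, 0, -0.3], [0, 0, 0]], [0, [0, 0, -0.5], [0, 0, 0]], [0, [0, 0, -0.6], [0, 0, 0]], [0, [0, 0, -0.6], [0, 0, 0]], [0, [0, 0, -0.6], [0, 0, 0]], [0, [0, 0, 0], [0, 0, 0]]]}}

```text
t: 4.95
tool_pos: [0.457, 0.2119, 0.1357]
tool_rot: [-3.078, -0.624, -0.01]
contact_force: [0.0, -0.9, -0.7]
opening: 0.0648
grip_force: 44.4
```

Run:
```python
from h import *
to(.594,-.153,.13)
b=imaging.get_image("side")["color"][150:330,240:480]
cv2.imwrite("pics/g2.png",cv2.resize(b,(720,540),interpolation=cv2.INTER_CUBIC))
```

```text
t 4.95 tcp [0.457  0.2119 0.1357] zaxis [ 0.006  0.002 -1.   ] xax [0.921 0.389] shares [-0.32  7.79  0.12] open 0.0648 F [ 0.  -0.9 -0.7] grip 44.4
```

View pics/g2.png

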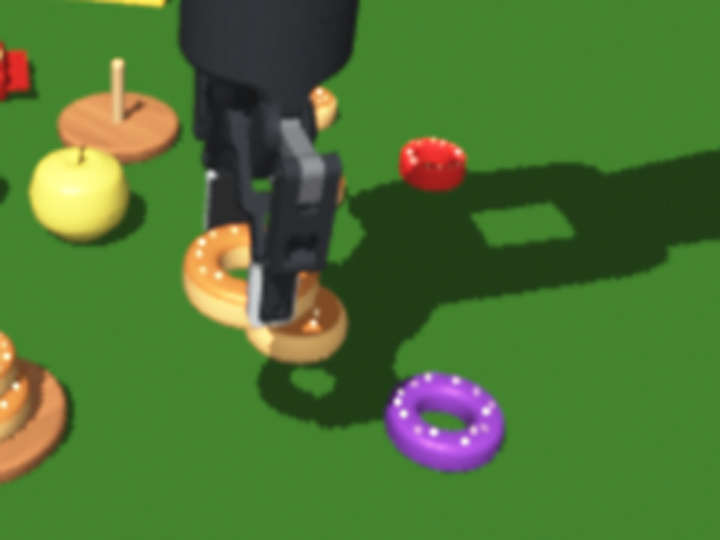

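The side crop shows the large ring held flat between the fingers at about (250,275) in the crop, with the red ring, purple ring and apple undisturbed.

{"fn": "play_rows", "kwargs": {"series": [[0, [0, 0.4, 0], [0, 0, 0]], [0, [0, 0.8, 0], [0, 0, 0]], [0, [0, 0.8, 0], [0, 0, 0]], [0, [0, 0.8, 0], [0, 0, 0]], [0, [0, 0.8, 0], [0, 0, 0]], [0, [0, 0.8, 0], [0, 0, 0]], [0, [0, 0.8, 0], [0, 0, 0]], [0, [-0.3, 0.8, 0], [0, 0, 0]]]}}

```text
t: 6.0
tool_pos: [0.5575, -0.0717, 0.1302]
tool_rot: [-3.077, -0.624, 0.004]
contact_force: [0.1, 0.3, -0.1]
opening: 0.0642
grip_force: 44.4
```

{"fn": "play_rows", "kwargs": {"series": [[0, [0, 0.8, 0], [0, 0, 0]], [0, [0, 0.7, 0], [0, 0, 0]], [0, [0, 0.3, 0], [0, 0, 0]], [0, [0, 0, 0], [0, 0, 0]], [0, [0, 0, 0], [0, 0, 0]]]}}

```text
t: 6.62
tool_pos: [0.5925, -0.1525, 0.1316]
tool_rot: [-3.078, -0.625, 0.002]
contact_force: [-0.2, -0.4, -0.0]
opening: 0.0646
grip_force: 44.4
```

Run:
```python
from h import *
to(.594,-.153,.0174)
d=imaging.get_image("side");pickle.dump(d,open("s3.pkl","wb"))
b=d["color"][90:240,190:390]
cv2.imwrite("pics/g3.png",cv2.resize(b,(720,540),interpolation=cv2.INTER_CUBIC))
```

```text
t 6.62 tcp [ 0.5925 -0.1525  0.1316] zaxis [-0.001  0.001 -1.   ] xax [0.921 0.39 ] shares [0.03 0.02 2.28] open 0.0646 F [-0.2 -0.4 -0. ] grip 44.4
```

View pics/g3.png

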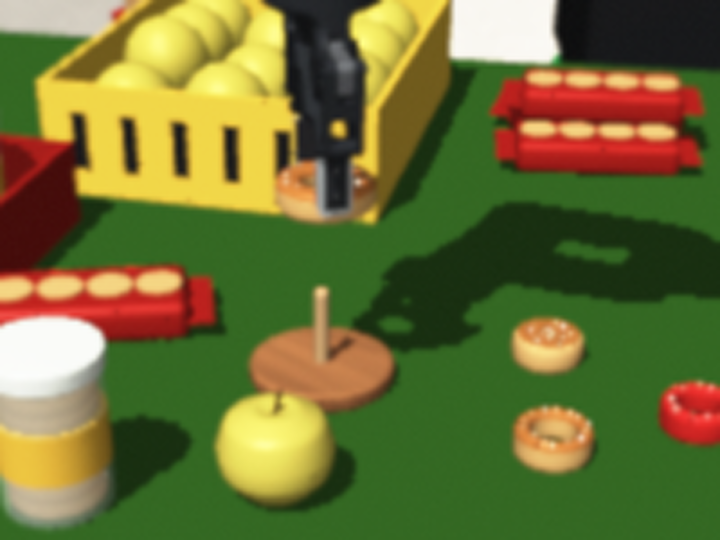

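The side crop shows the ring centred near x=327 and the rod at x=321, so the ring is about 4 mm off toward the robot. I'll correct for that on the way down.

{"fn": "play_rows", "kwargs": {"series": [[0, [0.1, 0.05, 0.3], [0, 0, 0]], [0, [0, 0, 0.4], [0, 0, 0]], [0, [0, 0, 0.4], [0, 0, 0]], [0, [0, 0, 0.4], [0, 0, 0]], [0, [0, 0, 0.3], [0, 0, 0]], [0, [0, 0, 0.2], [0, 0, 0]], [0, [0, 0, 0], [0, 0, 0]]]}}

```text
t: 7.55
tool_pos: [0.5982, -0.154, 0.0314]
tool_rot: [-3.078, -0.624, 0.002]
contact_force: [0.3, -0.2, -0.4]
opening: 0.0645
grip_force: 44.4
```

```bash
python3 -c "from h import *;to(.5955,-.153,.0174)"
```

```text
t 7.55 tcp [ 0.5982 -0.154   0.0314] zaxis [-0.001  0.001 -1.   ] xax [0.921 0.389] shares [-0.04 -0.04  0.28] open 0.0645 F [ 0.3 -0.2 -0.4] grip 44.4
```

No contact with the rod, so I lower the rest of the way and check.

{"fn": "play_rows", "kwargs": {"series": [[0, [0, 0, 0.15], [0, 0, 0]], [0, [0, 0, 0.1], [0, 0, 0]], [0, [0, 0, 0.03], [0, 0, 0]], [0, [0, 0, 0], [0, 0, 0]]]}}

```text
t: 8.05
tool_pos: [0.5987, -0.1541, 0.0183]
tool_rot: [-3.079, -0.624, 0.0]
contact_force: [-0.5, 0.0, -1.4]
opening: 0.0648
grip_force: 44.4
```

{"fn": "play_rows", "kwargs": {"series": [[0.85, [0, 0, 0.02], [0, 0, 0]], [1, [0, 0, 0], [0, 0, 0]], [1, [0, 0, 0], [0, 0, 0]], [1, [0, 0, 0], [0, 0, 0]]]}}

```text
t: 8.55
tool_pos: [0.5988, -0.1541, 0.0174]
tool_rot: [3.079, 0.624, 0.0]
contact_force: [0.8, 0.6, -0.0]
opening: 0.0852
grip_force: 0.0
```

{"fn": "play_rows", "kwargs": {"series": [[1, [0, 0, -0.3], [0, 0, 0]], [1, [0, 0, -0.5], [0, 0, 0]], [1, [0, 0, -0.6], [0, 0, 0]], [1, [0, 0, -0.6], [0, 0, 0]], [1, [0, 0, -0.3], [0, 0, 0]], [1, [0, 0, 0], [0, 0, 0]]]}}

```text
t: 9.3
tool_pos: [0.5996, -0.1545, 0.1342]
tool_rot: [3.077, 0.623, 0.004]
contact_force: [0.0, -0.0, -0.1]
opening: 0.0856
grip_force: 0.0
```

Run:
```python
from h import *
to(.431,-.087,.13)
d=imaging.get_image("side")
cv2.imwrite("pics/g4.png",cv2.resize(d["color"][90:240,190:390],(720,540),interpolation=cv2.INTER_CUBIC))
```

```text
t 9.3 tcp [ 0.5996 -0.1545  0.1342] zaxis [ 0.003 -0.001 -1.   ] xax [0.921 0.389] shares [-2.58 -2.56  0.07] open 0.0856 F [ 0.  -0.  -0.1] grip 0.0
```

View pics/g4.png

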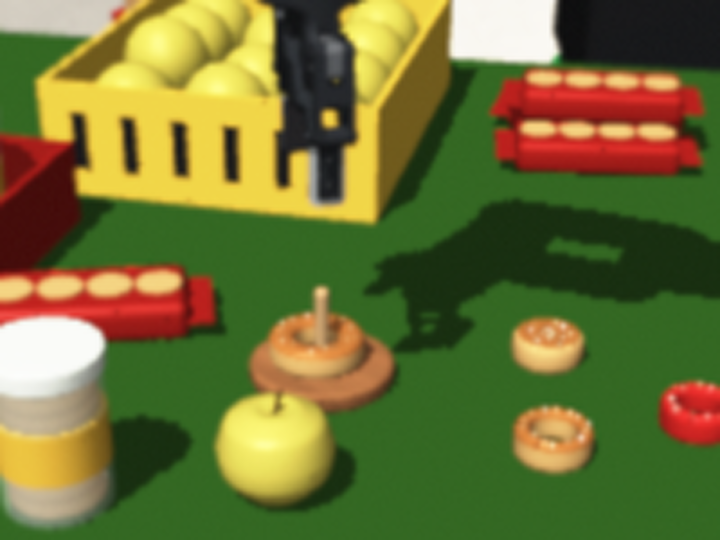

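The large ring lies flat on the base around the rod, centred near (317,345) with the rod at x=321, and the jar and apple are untouched. Next is the small ring.

{"fn": "play_rows", "kwargs": {"series": [[1, [-0.52, -0.51, 0], [0, 0, 0]], [1, [-0.52, -0.51, 0], [0, 0, 0]], [1, [-0.52, -0.51, 0], [0, 0, 0]], [1, [-0.52, -0.51, 0], [0, 0, 0]], [1, [-0.5, -0.5, 0], [0, 0, 0]], [1, [0, 0, 0.5], [0, 0, 0]], [1, [0, 0, 0.6], [0, 0, 0]], [1, [0, 0, 0.4], [0, 0, 0]]]}}

```text
t: 10.35
tool_pos: [0.4284, -0.0865, 0.0542]
tool_rot: [-3.077, -0.623, 0.006]
contact_force: [-0.4, -0.5, -0.8]
opening: 0.0854
grip_force: 0.0
```

{"fn": "play_rows", "kwargs": {"series": [[1, [0, 0, 0.2], [0, 0, 0]], [1, [0, 0, 0], [0, 0, 0]]]}}

```text
t: 10.6
tool_pos: [0.4294, -0.087, 0.046]
tool_rot: [-3.077, -0.623, 0.004]
contact_force: [0.5, 0.3, 0.3]
opening: 0.0853
grip_force: 0.0
```

```bash
python3 -c "from h import *;to(.431,-.0865,.001)"
```

```text
t 10.6 tcp [ 0.4294 -0.087   0.046 ] zaxis [-0.003  0.001 -1.   ] xax [0.921 0.389] shares [0.03 0.01 0.9 ] open 0.0853 F [0.5 0.3 0.3] grip 0.0
```

{"fn": "play_rows", "kwargs": {"series": [[1, [0.03, 0, 0.3], [0, 0, 0]], [1, [0, 0, 0.3], [0, 0, 0]], [1, [0, 0, 0.24], [0, 0, 0]], [1, [0, 0, 0], [0, 0, 0]]]}}

```text
t: 11.1
tool_pos: [0.4306, -0.0863, 0.0038]
tool_rot: [-3.077, -0.623, 0.004]
contact_force: [0.1, 0.5, 0.2]
opening: 0.0856
grip_force: 0.0
```

{"fn": "play_rows", "kwargs": {"series": [[0, [0, 0, 0], [0, 0, 0]], [0, [0, 0, 0], [0, 0, 0]], [0, [0, 0, 0], [0, 0, 0]], [0, [0, 0, 0], [0, 0, 0]], [0, [0, 0, 0], [0, 0, 0]], [0, [0, 0, 0], [0, 0, 0]]], "force": 40}}

```text
t: 11.85
tool_pos: [0.4328, -0.0871, 0.0063]
tool_rot: [3.078, 0.624, 0.003]
contact_force: [0.0, -0.6, 6.3]
opening: 0.048
grip_force: 41.7
```

{"fn": "play_rows", "kwargs": {"series": [[0, [0, 0, -0.3], [0, 0, 0]], [0, [0, 0, -0.5], [0, 0, 0]], [0, [0, 0, -0.7], [0, 0, 0]], [0, [0, 0, -0.7], [0, 0, 0]], [0, [0, 0, -0.5], [0, 0, 0]], [0, [0, 0, 0], [0, 0, 0]]]}}

```text
t: 12.6
tool_pos: [0.4332, -0.0872, 0.143]
tool_rot: [3.076, 0.623, 0.007]
contact_force: [0.3, -0.0, -0.3]
opening: 0.0477
grip_force: 41.4
```

```bash
python3 -c "from h import *;to(.597,-.1535,.14)"
```

```text
t 12.6 tcp [ 0.4332 -0.0872  0.143 ] zaxis [ 0.005 -0.002 -1.   ] xax [0.921 0.389] shares [2.5  2.5  0.08] open 0.0477 F [ 0.3 -0.  -0.3] grip 41.4
```

{"fn": "play_rows", "kwargs": {"series": [[0, [0.3, 0.3, 0], [0, 0, 0]], [0, [0.5, 0.5, 0], [0, 0, 0]], [0, [0.5, 0.5, 0], [0, 0, 0]], [0, [0.5, 0.5, 0], [0, 0, 0]], [0, [0.5, 0.5, 0], [0, 0, 0]], [0, [0.2, 0.2, 0], [0, 0, 0]], [0, [0, 0, 0], [0, 0, 0]], [0, [0, 0, 0], [0, 0, 0]]]}}

```text
t: 13.6
tool_pos: [0.5944, -0.1526, 0.1396]
tool_rot: [-3.078, -0.624, 0.002]
contact_force: [0.2, -0.4, -1.7]
opening: 0.048
grip_force: 41.4
```

Run:
```python
from h import *
to(.597,-.1535,.0403)
d=imaging.get_image("side")
cv2.imwrite("pics/g5.png",cv2.resize(d["color"][90:240,190:390],(720,540),interpolation=cv2.INTER_CUBIC))
```

```text
t 13.6 tcp [ 0.5944 -0.1526  0.1396] zaxis [-0.002  0.001 -1.   ] xax [0.921 0.389] shares [0.04 0.04 1.99] open 0.048 F [ 0.2 -0.4 -1.7] grip 41.4
```

View pics/g5.png

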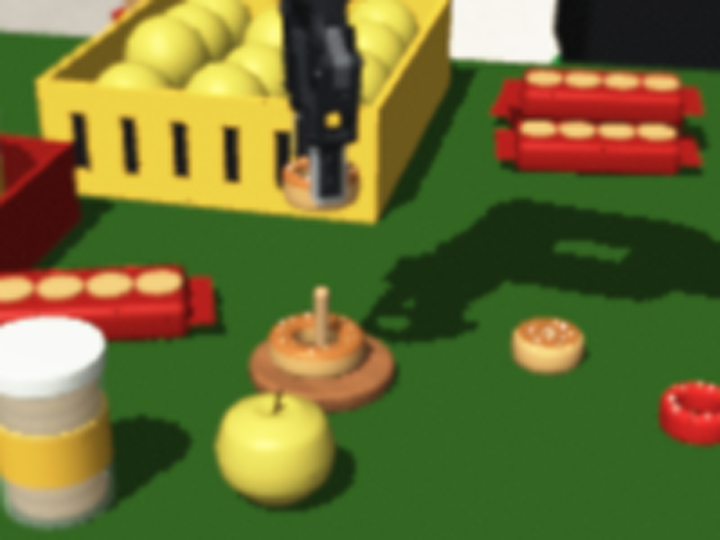

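The side crop shows the small ring centred near x=320 over the rod at x=321, so I go straight down.

{"fn": "play_rows", "kwargs": {"series": [[0, [0, 0, 0.3], [0, 0, 0]], [0, [0, 0, 0.4], [0, 0, 0]], [0, [0, 0, 0.4], [0, 0, 0]], [0, [0, 0, 0.3], [0, 0, 0]], [0, [0, 0, 0.2], [0, 0, 0]], [0, [0, 0, 0.1], [0, 0, 0]], [0, [0, 0, 0], [0, 0, 0]]]}}

```text
t: 14.52
tool_pos: [0.5957, -0.1533, 0.0552]
tool_rot: [-3.079, -0.624, 0.0]
contact_force: [-0.6, 0.3, 0.1]
opening: 0.0473
grip_force: 41.4
```

```bash
python3 -c "from h import *;to(.594,-.153,.0403)"
```

```text
t 14.53 tcp [ 0.5957 -0.1533  0.0552] zaxis [-0.  0. -1.] xax [0.921 0.389] shares [-0.03 -0.02  0.3 ] open 0.0473 F [-0.6  0.3  0.1] grip 41.4
```

{"fn": "play_rows", "kwargs": {"series": [[0, [0, 0, 0.15], [0, 0, 0]], [0, [0, 0, 0.1], [0, 0, 0]], [0, [0, 0, 0.05], [0, 0, 0]], [0, [0, 0, 0], [0, 0, 0]]]}}

```text
t: 15.02
tool_pos: [0.5958, -0.1533, 0.0404]
tool_rot: [3.079, 0.624, 0.0]
contact_force: [0.1, -0.0, 0.0]
opening: 0.0476
grip_force: 41.4
```

{"fn": "play_rows", "kwargs": {"series": [[0.7, [0, 0, 0], [0, 0, 0]], [1, [0, 0, 0], [0, 0, 0]], [1, [0, 0, 0], [0, 0, 0]], [1, [0, 0, 0], [0, 0, 0]], [1, [0, 0, 0], [0, 0, 0]]]}}

```text
t: 15.65
tool_pos: [0.5956, -0.1532, 0.0403]
tool_rot: [3.079, 0.624, 0.0]
contact_force: [-0.4, -0.6, -0.4]
opening: 0.0856
grip_force: 0.0
```

{"fn": "play_rows", "kwargs": {"series": [[1, [0, 0, -0.3], [0, 0, 0]], [1, [0, 0, -0.5], [0, 0, 0]], [1, [0, 0, -0.6], [0, 0, 0]], [1, [0, 0, -0.6], [0, 0, 0]], [1, [0, 0, -0.4], [0, 0, 0]], [1, [0, 0, 0], [0, 0, 0]], [1, [0, 0, 0], [0, 0, 0]]]}}

```text
t: 16.52
tool_pos: [0.5949, -0.153, 0.1591]
tool_rot: [-3.078, -0.624, 0.002]
contact_force: [-0.2, 0.5, -1.3]
opening: 0.0854
grip_force: 0.0
```

Run:
```python
from h import *
to(.594,-.153,.16)
d=imaging.get_image("side")
cv2.imwrite("pics/g6.png",cv2.resize(d["color"][90:240,190:390],(720,540),interpolation=cv2.INTER_CUBIC))
```

```text
t 16.52 tcp [ 0.5949 -0.153   0.1591] zaxis [-0.002  0.001 -1.   ] xax [0.921 0.389] shares [-0.02 -0.01 -0.02] open 0.0854 F [-0.2  0.5 -1.3] grip 0.0
```

View pics/g6.png

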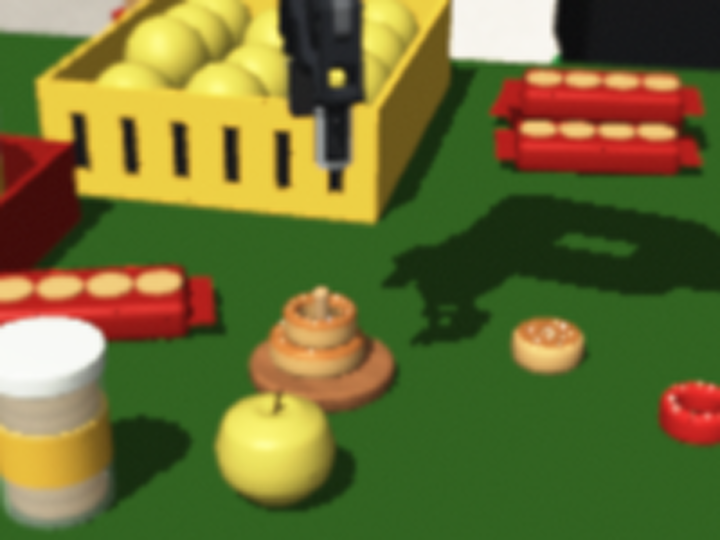

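The final crop shows the small ring flat on the large one, centred at (320,320) with the rod tip showing through at (321,295). The jar is standing and the gripper is clear.

```bash
python3 -c "from station import ctrl;print(ctrl.finish_job())"
```

```text
the job is handed in; nothing more can be done
None
```

The job is handed in: in the last side view both rings lie flat on the post, large below small, with the jar standing and the gripper clear, at about 16.5 s of the 58 s allowed; the hand-in gave no verdict.

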